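# Push home the rivets of a loudspeaker woofer, crosswise

## Robot

A 6-joint arm with a two-finger parallel gripper is mounted at the origin on the work surface. World frame = base frame: x ahead of the robot, y to its left, z up, the work surface at z = 0. Lengths are in mm, angles in rad, forces in N, time in s.
With the tool pointing down it reaches from about 300 to 775 mm from the base axis. Payload 14.6 kg.
Tool frame: the origin (TCP) lies midway between the tips of the shut fingers; the grasp point (between the pads) lies 19 mm behind it; z points along the fingers, y is the line along which they close (so a half turn about z gives the same grasp; the last joint's range is limited). The gripper opens to 94 mm and grips with 3 to 60 N. Pads are 16 mm wide; open, the fingers measure 119 mm over their backs; the gripper's body (75 mm by 177 mm) begins 78 mm behind the grasp point.
Start: joints at [1.174, 0.3, 1.521, -0, 1.321, -0.067], TCP at [178.117, 520.35, 205.446] pointing down, gripper open.
Joint ranges: [-3.03, 3.03], [-0.79, 2.21], [0.23, 2.52], [-1.04, 4.18], [0, 3.07], [-2.55, 2.55]. Speed limits (rad/s): [2.22, 2.22, 2.57, 3.14, 3.14, 3.14].

## Interface

Orientations are given as [roll, pitch, yaw] about the fixed x, y, z axes, in that order (R = Rz(yaw) Ry(pitch) Rx(roll)).
In Python, from cell import manip gives the robot as it stands.
- The arm moves only by the shell command python3 -m creep 'ROWS' [OPENING] [FORCE]. ROWS is text: rows parted by semicolons, each of 6 numbers parted by spaces: the shift along the tool's x, y, z normalised to -1 to 1, where 1 is 4 cm, then the turn, a rotation vector about the tool's x, y, z normalised to -1 to 1, where 1 is pi rad. In form: dx dy dz ax ay az; .... A call has 1 to 20 rows; each row shifts and turns the commanded pose from where the row before left it, along the tool's axes as they then stand; what a row does not reach is not made up. A row lasts 1/8 s, in which the tool goes at most 62.5 mm and 10.7 degrees, less where a joint would pass 70% of its speed; a pose out of reach is approached as far as the arm can. A call with a number of a shift or a turn outside -1 to 1 is refused whole. A call with a gripper value outside its range is refused whole. OPENING is the closure, from 0 (fully open) to 1 (shut), set as the call begins (- or left out, the last holds). The fingers move at their own pace and stop on an object; FORCE is the grip in N (left out, the last holds). Time passes only in rows, so rows that do not move let the fingers close. It gives the time, the measured TCP pose, the force, the opening and the grip force at its end, in the units of the state.
- manip.read_state(): the state, without advancing time (a new reading comes with each control period).
- manip.camera(name): name is "scene" or "top"; returns a dict with "color" (480x640x3 uint8, red, green, blue), "range_z" (480x640 float32, mm along the optical axis (not along the pixel's ray), 0 where there is no reading), "camera_matrix" (3x3 intrinsics, pixels), "k1" (the pictures are not rectified: a ray, as slopes to the right and down, at radius r is drawn at 1 + k1 r^2 times it, then the intrinsics apply), "T" (4x4, takes a point from camera to world coordinates). Camera axes: x right, y down, z forward; pixel columns grow to the right and rows downward; lengths in mm; the calibration is good to about 2 mm. A picture is of the moment at which its call begins.
- manip.sign_off(): hands the job in; it is judged then, once.
The state is a dict: "clock": time; "joints": joint angles; "qd": joint speeds; "effort": joint torques, N m; "eef_pos": TCP position; "eef_rot": TCP orientation; "wrist_force": force on the tool from outside, world axes, zero at the start; "moment": the same for the moment, N m; "finger_gap": finger opening in mm; "finger_force": force on a finger pad.
Only numpy, scipy, OpenCV 4.12 (cv2) and the standard library are available. Lean on these libraries where they do the work, as an engineer would, in place of code of your own. Each camera call takes 0.05 s, during which the arm holds its last target. There are 200 camera calls.

## Task

Fasten the woofer to the baffle by pushing its four white push-rivets fully home, crosswise so that the frame seats evenly: first the one beside the red dot, next the one diagonally opposite, then the remaining two in either order. Only press down on the pins, never pull one out; keep off the black cone and the tweeter dome, and leave the other things on the bench where they are.

Things in the scene. Friction and masses are not known exactly. Their poses are not given: they have to be found in the camera images.
- workpiece: cream nest block 300 x 200 x 44 mm with a black loudspeaker baffle 270 x 170 x 16 mm on it, top face 60 mm above the bench; fixed, may lie at any angle. Origin at bench level under the woofer's centre, z up; the nest spans x -195 to +105 mm, y -100 to +100 mm. Rivets at x, y = +-51.6 mm on the woofer's grey frame (132 mm across, top 64 mm above the bench).
- red_dot (a point): centre of the flat red paint dot, 11 mm across, on the woofer's frame just inside rivet a (workpiece x = y = +40.5 mm)
- rivet_a (a joint): how far the pin of rivet a, beside the red dot (workpiece +x, +y corner) is pushed in, m: 0 = 10 mm proud of its collar, 0.010 = home (head down on the collar, the stop). Starts at 0 to 0.003. Slides straight down against about 8 N, stays where it is left; negative = pulled out.
- rivet_a_top (a point): centre of the top of the pin head of rivet a, beside the red dot (workpiece +x, +y corner); moves with the pin. White head 15 mm in diameter, 3.5 mm thick, on a 6 mm shank over a white collar 19 mm in diameter, 3 mm high. 70.5 mm above the bench when home.
- rivet_c (a joint): how far the pin of rivet c, the farthest from the red dot (-x, -y corner) is pushed in, m: 0 = 10 mm proud of its collar, 0.010 = home (head down on the collar, the stop). Starts at 0 to 0.003. Slides straight down against about 8 N, stays where it is left; negative = pulled out.
- rivet_c_top (a point): centre of the top of the pin head of rivet c, the farthest from the red dot (-x, -y corner); moves with the pin. White head 15 mm in diameter, 3.5 mm thick, on a 6 mm shank over a white collar 19 mm in diameter, 3 mm high. 70.5 mm above the bench when home.
- rivet_b (a joint): how far the pin of rivet b (+x, -y corner) is pushed in, m: 0 = 10 mm proud of its collar, 0.010 = home (head down on the collar, the stop). Starts at 0 to 0.003. Slides straight down against about 8 N, stays where it is left; negative = pulled out.
- rivet_b_top (a point): centre of the top of the pin head of rivet b (+x, -y corner); moves with the pin. White head 15 mm in diameter, 3.5 mm thick, on a 6 mm shank over a white collar 19 mm in diameter, 3 mm high. 70.5 mm above the bench when home.
- rivet_d (a joint): how far the pin of rivet d (-x, +y corner) is pushed in, m: 0 = 10 mm proud of its collar, 0.010 = home (head down on the collar, the stop). Starts at 0 to 0.003. Slides straight down against about 8 N, stays where it is left; negative = pulled out.
- rivet_d_top (a point): centre of the top of the pin head of rivet d (-x, +y corner); moves with the pin. White head 15 mm in diameter, 3.5 mm thick, on a 6 mm shank over a white collar 19 mm in diameter, 3 mm high. 70.5 mm above the bench when home.
- cone: fragile black woofer cone with rubber surround (103 mm across, its roll 65 mm above the bench, the cone dished 20 mm below) and grey dust cap, fixed in the frame. Origin as the workpiece's. Not to be touched.
- dome_top (a point): top of the fragile silver tweeter dome, 70 mm above the bench
- dome: the fragile silver tweeter dome, 33 mm across and 7 mm high, in an 80 mm face plate at workpiece x = -127 mm, y = 0; origin at the centre of its base. Not to be touched.
- screwdriver: loose screwdriver with orange handle, 200 mm long, lying on the bench beside the nest; origin at its underside in mid-length, x along the blade
- rivet_bin: loose open green bin 110 x 80 x 50 mm with spare rivets, standing beside the nest; origin under its centre
- glue_bottle: loose white bottle with blue cap, 38 mm in diameter, 90 mm tall, standing near the nest; origin under its centre
- trim_ring: loose aluminium trim ring, 80 mm outside, 66 mm inside, 8 mm high, lying near the nest; origin under its centre

How it is judged (in metres and radians):
On the way, in this order (a step that is already met when the one before it is completed fails the run):
1. the rivet beside the red dot is pushed home (value of joint rivet_a above 0.0085 m), for 0.1 s.
2. then the diagonally opposite rivet is pushed home (value of joint rivet_c above 0.0085 m), for 0.1 s.
3. then one of the other two is pushed home (value of joint any of rivet_b, rivet_d above 0.0085 m), for 0.1 s.
4. then the last one is pushed home (value of joint each of rivet_b, rivet_d above 0.0085 m), for 0.1 s.
At the end, for the whole second after the job is handed in: All four pins are home within 1.5 mm (pushed in more than 8.5 of 10 mm), and the screwdriver, bin, bottle and ring are within 15 mm of where they were (all of step 4 and value of joint each of rivet_a, rivet_c above 0.0085 m and distance of each of screwdriver, rivet_bin, glue_bottle, trim_ring from where it was at the start of the episode below 0.015 m); the robot touches nothing.
It fails at once if the screwdriver, bin, bottle or ring is moved or lifted (more than 15 mm) (distance of any of screwdriver, rivet_bin, glue_bottle, trim_ring from where it was at the start of the episode above 0.015 m).
It fails at once if the woofer's cone is touched (contact force between cone and anything else above 0.5 N).
It fails at once if the tweeter's dome is touched (contact force between dome and anything else above 0.5 N).
It fails at once if a rivet pin is pulled out (more than 2 mm above its proud position) (value of joint any of rivet_a, rivet_b, rivet_c, rivet_d below -0.002 m).
It also fails if it takes over 48 s, if anything falls off the work surface, if the arm or the gripper's body presses on something with over 40 N, if the wrist force passes 120 N, or if a joint passes its speed limit or range.

## Working session

There is one attempt and no reset: what is moved stays moved. The work goes in short steps, Python scripts to look and compute and a shell command to move; the robot and the scene stay as the last step left them, time stands still between calls to the robot, and variables do not carry over. Pictures are saved under pics/ and viewed, at most 10 in all, crops included, and the job is handed in when it is done.

```bash
mkdir -p pics; python3 - <<'E'
from cell import manip
import cv2,numpy as np
s=manip.read_state(); print(s)
for n in("top","scene"):
    c=manip.camera(n); cv2.imwrite(f"pics/{n}0.png",c["color"][:,:,::-1]); np.savez(f"{n}0.npz",**c)
    print(n,c["camera_matrix"],c["k1"],c["T"])
E
```

```text
{'clock': 0.0, 'joints': array([ 1.17440166e+00,  3.00458416e-01,  1.52162409e+00,  3.56900493e-06,
        1.32066307e+00, -6.65733462e-02]), 'qd': array([ 3.51366910e-04, -4.05233458e-04, -5.98083493e-04, -1.87801654e-04,
       -4.75203550e-04, -3.51113149e-05]), 'effort': array([-1.30981261e-03, -5.31808913e+01, -3.52732694e+01,  7.07975356e-02,
        2.44443468e-02, -5.80396181e-05]), 'eef_pos': array([178.01383956, 520.10866532, 204.87508522]), 'eef_rot': array([-3.14044251e+00, -8.01465424e-05,  2.81177040e+00]), 'wrist_force': array([ 0.47275884, -0.68057869,  0.29300537]), 'moment': array([-0.00231369, -0.02133034, -0.03224164]), 'finger_force': 0.0, 'finger_gap': 93.77533348981842}
top [[465.19856393   0.         319.59817207]
 [  0.         465.19856393 235.30387095]
 [  0.           0.           1.        ]] -0.005541365654173301 [[ 1.75693954e-02 -9.93406889e-01  1.13287550e-01  4.90547055e+02]
 [-9.99654784e-01 -1.96667152e-02 -1.74222167e-02  7.81159116e+01]
 [ 1.95353440e-02 -1.12942344e-01 -9.93409481e-01  7.25084504e+02]
 [ 0.00000000e+00  0.00000000e+00  0.00000000e+00  1.00000000e+00]]
scene [[528.18185444   0.         315.1990242 ]
 [  0.         528.18185444 239.80783184]
 [  0.           0.           1.        ]] -0.12556994771365396 [[ 2.89828349e-01  5.43517792e-01 -7.87774040e-01  1.32741086e+03]
 [ 9.57022635e-01 -1.73486258e-01  2.32400934e-01 -1.49689474e+02]
 [-1.03539283e-02 -8.21273967e-01 -5.70440065e-01  6.36918398e+02]
 [ 0.00000000e+00  0.00000000e+00  0.00000000e+00  1.00000000e+00]]
```

View pics/top0.png

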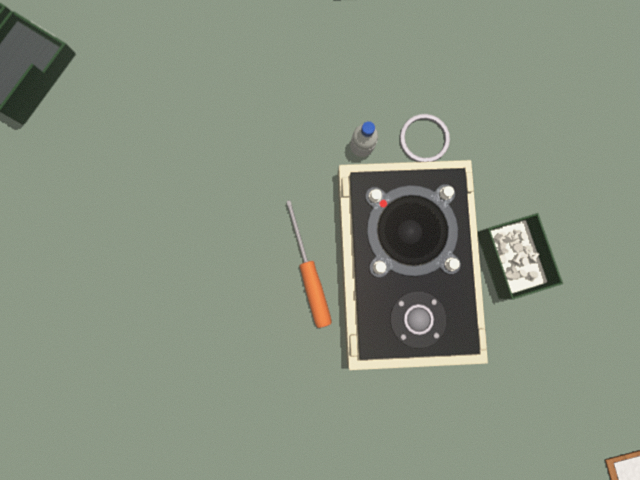

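View pics/scene0.png

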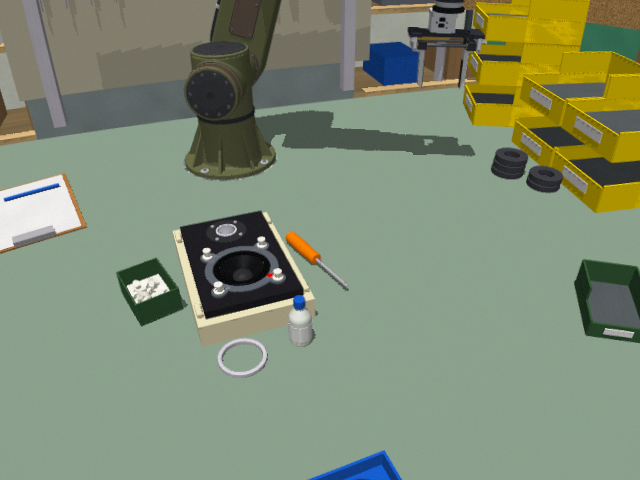

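The top view shows the red dot at (383,203), with rivet a next to it at (376,195) and c opposite at (452,264). The other two rivets are at (447,191) and (380,267), and the dome is at (418,319). The bottle (366,135) and ring (425,138) stand ahead of the nest. In the scene view the rivets are at about (278,274), (218,289), (207,254) and (262,242).

```bash
cat > h.py <<'E'
import cv2,numpy as np
def ray(c,uv):
    K=c["camera_matrix"];k=float(c["k1"])
    p=cv2.undistortPoints(np.array([[uv]],float),K,np.array([k,0,0,0.]))[0,0]
    T=c["T"];return T[:3,3],T[:3,:3]@np.array([p[0],p[1],1])
def on(c,uv,z):
    o,d=ray(c,uv);return o+d*(z-o[2])/d[2]
def tri(c1,u1,c2,u2):
    o1,d1=ray(c1,u1);o2,d2=ray(c2,u2)
    s=np.linalg.lstsq(np.c_[d1,-d2],o2-o1,rcond=None)[0]
    a,b=o1+s[0]*d1,o2+s[1]*d2;return (a+b)/2,np.linalg.norm(a-b)
def blobs(c,seeds,r,f):
    out=[]
    hsv=cv2.cvtColor(c["color"],cv2.COLOR_RGB2HSV)
    m=f(hsv).astype(np.uint8)
    for u,v in seeds:
        w=np.zeros_like(m);w[v-r:v+r+1,u-r:u+r+1]=1
        n,l,st,ce=cv2.connectedComponentsWithStats(m*w)
        if n<2: out.append(None);continue
        i=1+np.argmax(st[1:,4]);out.append((ce[i],st[i]))
    return out
E
python3 - <<'E'
from h import *
t=dict(np.load("top0.npz"));s=dict(np.load("scene0.npz"))
W=lambda h:(h[...,2]>175)&(h[...,1]<50)
ts=[(376,195),(447,191),(452,264),(380,267)];ss=[(278,274),(218,289),(207,254),(262,242)]
R=lambda h:((h[...,0]<8)|(h[...,0]>172))&(h[...,1]>150)&(h[...,2]>90)
bt=blobs(t,ts,12,W);bs=blobs(s,ss,12,W)
for a,b in zip(bt,bs):
    print(a,b); 
    if a and b: print(tri(t,a[0],s,b[0]),on(t,a[0],77),on(s,b[0],77))
r=blobs(t,[(383,203)],8,R)[0];q=blobs(s,[(270,274)],8,R)[0];print(r,q,on(t,r[0],64.3),q and on(s,q[0],64.3))
D=np.vstack([np.hstack([cv2.resize(t["color"][170:290,350:480],None,fx=3,fy=3,interpolation=0)]) ,np.zeros((6,390,3),np.uint8)])
E2=cv2.resize(s["color"][225:305,190:300],(390,284),interpolation=0)
cv2.imwrite("pics/crop.png",np.hstack([D[:284+82],cv2.copyMakeBorder(E2,0,82,0,0,0)])[:,:,::-1])
E
```

```text
(array([375.9122807 , 194.35964912]), array([369, 189,  13,  13, 114], dtype=int32)) (array([276.87804878, 270.82926829]), array([273, 268,   9,   7,  41], dtype=int32))
(array([624.44843646, -11.80947521,  77.8111248 ]), np.float64(0.560365403272971)) [624.54960958 -12.19569364  77.        ] [623.52880455 -11.34471994  77.        ]
(array([447.80392157, 190.99019608]), array([440, 186,  14,  13, 102], dtype=int32)) (array([217.42465753, 287.19178082]), array([213, 281,  11,  13,  73], dtype=int32))
(array([ 632.43421253, -115.90513704,   73.58162748]), np.float64(0.1885124099459888)) [ 631.67260141 -114.9821488    77.        ] [ 636.69988566 -116.02293991   77.        ]
(array([452.94262295, 263.03278689]), array([445, 257,  15,  14, 122], dtype=int32)) (array([206., 250.]), array([203, 248,   7,   5,  31], dtype=int32))
(array([ 528.79080603, -120.52750448,   79.58794406]), np.float64(1.000589731237876)) [ 529.04875642 -120.81194268   77.        ] [ 524.77236125 -120.85506954   77.        ]
(array([380.23423423, 266.22522523]), array([374, 261,  13,  12, 111], dtype=int32)) (array([260.93333333, 238.83333333]), array([258, 237,   7,   5,  30], dtype=int32))
(array([522.69747653, -18.03774198,  78.7924982 ]), np.float64(0.6735523962131086)) [522.70499532 -18.6351607   77.        ] [520.2606963 -17.3011121  77.       ]
(array([382.94736842, 203.15789474]), array([380, 200,   7,   7,  38], dtype=int32)) (array([269.22727273, 274.59090909]), array([266, 273,   7,   4,  22], dtype=int32)) [614.46661796 -24.2075947   64.3       ] [613.87611442 -23.4178188   64.3       ]
```

View pics/crop.png

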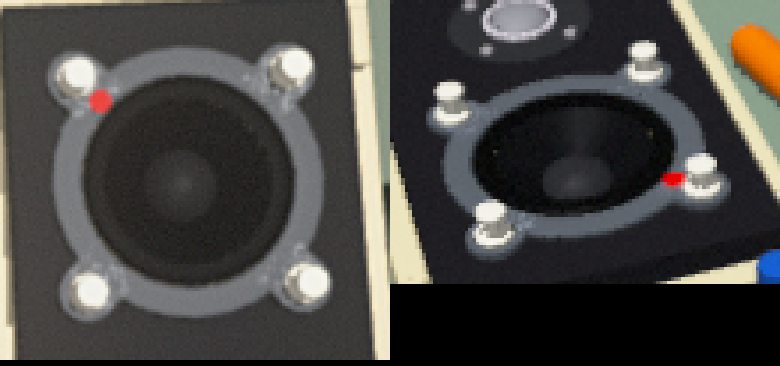

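Rivet tops fit a square with 103 mm sides and yaw about 3.8°, at heights of 74–80 mm, as they should be. The targets are a (625.1,-11.7), c (528.9,-121.5), b (631.9,-114.7) and d (522.1,-18.5). I'll shut the fingers and travel to above a.

```bash
python3 -m creep '-0.744 -0.448 0.1 0 0 0;-0.744 -0.448 0.1 0 0 0;-0.744 -0.448 0.1 0 0 0;-0.744 -0.448 0.1 0 0 0;-0.744 -0.448 0.1 0 0 0;-0.744 -0.448 0.1 0 0 0;-0.744 -0.448 0.1 0 0 0;-0.744 -0.448 0.1 0 0 0;-0.744 -0.448 0.1 0 0 0;-0.744 -0.448 0.1 0 0 0;-0.744 -0.448 0.1 0 0 0;-0.744 -0.448 0.1 0 0 0;-0.744 -0.448 0.1 0 0 0;-0.744 -0.448 0.1 0 0 0;-0.744 -0.448 0.1 0 0 0;-0.744 -0.448 0.1 0 0 0;-0.744 -0.448 0.1 0 0 0;-0.744 -0.448 0.1 0 0 0;-0.744 -0.448 0.1 0 0 0;-0.744 -0.448 0.1 0 0 0' 1 20
cat > go.py <<'E'
import sys,numpy as np
from cell import manip
from scipy.spatial.transform import Rotation as R
s=manip.read_state();t=np.array([float(a) for a in sys.argv[1:4]])
M=R.from_euler("xyz",s["eef_rot"]).as_matrix()
print(s["clock"],s["eef_pos"],s["eef_rot"],s["wrist_force"],s["finger_gap"]);print("need (units of 40mm)",M.T@(t-s["eef_pos"])/40)
E
python3 go.py 625.1 -11.7 100
```

```text
clock: 2.6
eef_pos: [625.7, -12.4, 124.9]
eef_rot: [-3.141, -0.001, 2.812]
wrist_force: [0.7, 0.1, -0.5]
finger_gap: 0.7
finger_force: 0.0
2.6 [625.67533108 -12.44593697 124.91241618] [-3.14144453e+00 -6.45424707e-04  2.81172533e+00] [ 0.68459823  0.13968951 -0.5426891 ] 0.7095574487531425
need (units of 40mm) [0.01924638 0.01307626 0.62282103]
```

```bash
python3 -m creep '0.02 0.013 0.4 0 0 0;0 0 0.4 0 0 0;0 0 0 0 0 0'
python3 - <<'E'
from h import *
from cell import manip
t=manip.camera("top");s=manip.camera("scene")
a=cv2.resize(t["color"][150:270,330:460],(390,360),interpolation=0);b=cv2.resize(s["color"][205:305,210:320],(396,360),interpolation=0)
cv2.imwrite("pics/c2.png",np.hstack([a,b])[:,:,::-1])
E
```

```text
clock: 2.98
eef_pos: [623.4, -9.9, 91.8]
eef_rot: [-3.141, -0.003, 2.813]
wrist_force: [-0.3, 0.4, 0.0]
finger_gap: 0.7
finger_force: 0.0
```

View pics/c2.png

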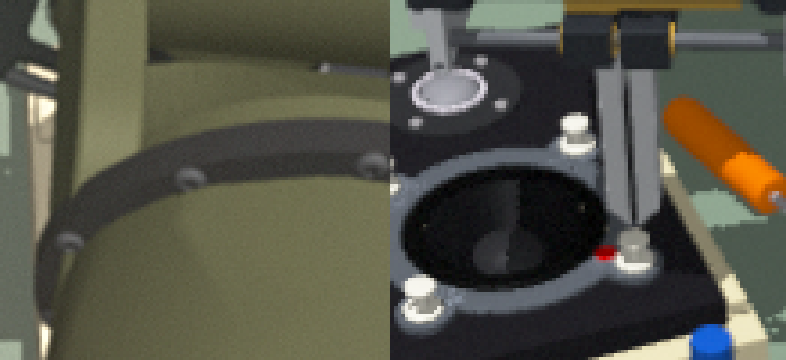

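The shut fingertips stand directly over rivet a, with the tip at crop (632,225) and the pin head at (635,237), next to the red dot at (605,254). I'll check the lateral offset, then press.

```bash
python3 go.py 625.1 -11.7 71
```

```text
3.075 [624.42695328 -10.10535558  93.70369043] [3.14157003e+00 6.96133566e-06 2.81263401e+00] [ 0.11012261 -0.14591058  0.26791768] 0.5705019888115535
need (units of 40mm) [-0.02879904 -0.03230548  0.56759173]
```

```bash
python3 -m creep '-0.02 -0.02 0.15 0 0 0;0 0 0.1 0 0 0;0 0 0.1 0 0 0;0 0 0.1 0 0 0;0 0 0.1 0 0 0;0 0 0.05 0 0 0;0 0 0 0 0 0;0 0 0 0 0 0'; python3 go.py 625.1 -11.7 70
```

```text
clock: 4.08
eef_pos: [625.2, -11.8, 70.6]
eef_rot: [3.141, 0.001, 2.812]
wrist_force: [-6.1, -0.2, 12.9]
finger_gap: 0.5
finger_force: 6.2
4.075 [625.18139478 -11.76297641  70.62762673] [3.14147081e+00 5.84072632e-04 2.81178553e+00] [-6.05774112 -0.22583624 12.85037797] 0.5245101673341733
need (units of 40mm) [0.00244425 0.00082863 0.01568934]
```

```bash
python3 -m creep '0 0 0.03 0 0 0;0 0 0.02 0 0 0;0 0 0 0 0 0'; python3 go.py 528.9 -121.5 110
```

```text
clock: 4.45
eef_pos: [625.4, -11.8, 70.4]
eef_rot: [3.141, 0.002, 2.812]
wrist_force: [-14.3, 1.1, 28.3]
finger_gap: 0.4
finger_force: 14.4
4.45 [625.37389825 -11.77930278  70.43561564] [3.14131583e+00 1.50730321e-03 2.81189128e+00] [-14.26687149   1.12488784  28.2908564 ] 0.4452165630794194
need (units of 40mm) [ 1.39236993 -3.37586238 -0.99214402]
```

The force climbs to 28 N with the tip stopped at 70.4 mm, so rivet a is home. Next I'll lift and cross to c.

```bash
python3 -m creep '0 0 -0.5 0 0 0;0 0 -0.55 0 0 0;0.279 -0.675 0 0 0 0;0.279 -0.675 0 0 0 0;0.279 -0.675 0 0 0 0;0.279 -0.675 0 0 0 0;0.279 -0.675 0 0 0 0;0 0 0 0 0 0;0 0 0 0 0 0'; python3 go.py 528.9 -121.5 84
```

```text
clock: 5.58
eef_pos: [529.1, -121.1, 109.8]
eef_rot: [3.141, 0.001, 2.812]
wrist_force: [0.4, 0.3, -0.2]
finger_gap: 0.4
finger_force: 0.0
5.575 [ 529.12180603 -121.09507259  109.76884754] [3.14143130e+00 6.82583249e-04 2.81174976e+00] [ 0.41047648  0.32631783 -0.19862903] 0.42296487017049034
need (units of 40mm) [ 0.00240712 -0.01147747  0.64421785]
```

```bash
python3 - <<'E'
from h import *
from cell import manip
s=manip.camera("scene")
b=cv2.resize(s["color"][195:315,170:330],(640,480),interpolation=0)
cv2.imwrite("pics/c3.png",b[:,:,::-1])
E
```

```text
(no output)
```

View pics/c3.png

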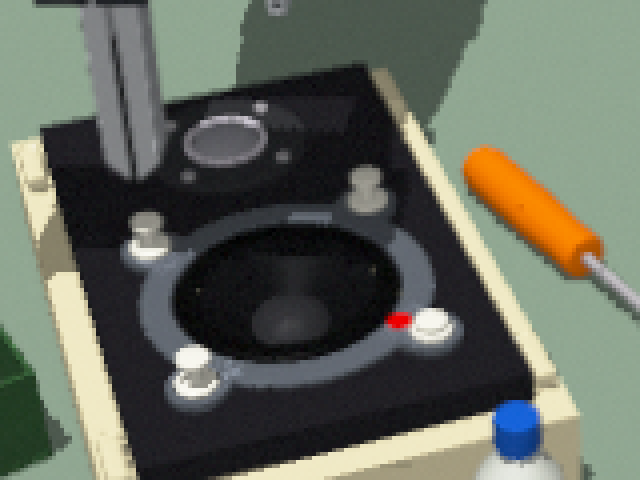

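Rivet a is flat on its collar at (432,325), and the tip is above c, whose pin head is at (147,222). Now I'll press c.

```bash
python3 -m creep '0 -0.01 0.3 0 0 0;0 0 0.25 0 0 0;0 0 0.1 0 0 0;0 0 0.1 0 0 0;0 0 0.1 0 0 0;0 0 0.1 0 0 0;0 0 0.06 0 0 0;0 0 0.02 0 0 0;0 0 0 0 0 0'; python3 go.py 631.9 -114.7 110
```

```text
clock: 6.75
eef_pos: [528.7, -121.8, 70.4]
eef_rot: [3.142, 0.001, 2.812]
wrist_force: [-12.0, 4.0, 26.0]
finger_gap: 0.5
finger_force: 13.4
6.75 [ 528.66107063 -121.7623201    70.43338435] [3.14153073e+00 9.35471606e-04 2.81188995e+00] [-12.039589     4.01911409  26.04741351] 0.5147406695058342
need (units of 40mm) [-2.38572006  1.0027299  -0.98687196]
```

Rivet c is home, at 26 N and 70.4 mm. Next is b.

```bash
python3 -m creep '0 0 -0.5 0 0 0;0 0 -0.53 0 0 0;-0.596 0.25 0 0 0 0;-0.596 0.25 0 0 0 0;-0.596 0.25 0 0 0 0;-0.596 0.25 0 0 0 0;0 0 0 0 0 0;0 0 0 0 0 0;0 0 0 0 0 0'; python3 go.py 631.9 -114.7 68.5
python3 - <<'E'
from h import *
from cell import manip
s=manip.camera("scene")
b=cv2.resize(s["color"][195:315,170:330],(640,480),interpolation=0)
cv2.imwrite("pics/c4.png",b[:,:,::-1])
E
```

```text
clock: 7.88
eef_pos: [631.1, -114.9, 109.6]
eef_rot: [-3.142, 0.0, 2.812]
wrist_force: [0.5, -0.4, -0.3]
finger_gap: 0.2
finger_force: 0.0
7.875 [ 631.13623951 -114.94971591  109.63675017] [-3.14154530e+00  1.43533275e-05  2.81156000e+00] [ 0.50445138 -0.36554486 -0.28317753] 0.21860681450835942
need (units of 40mm) [-0.01602562  0.01214255  1.02841841]
```

View pics/c4.png

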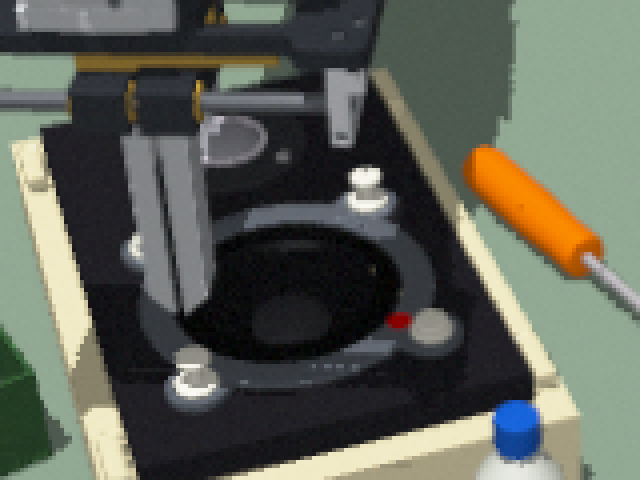

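The tip at (183,312) is above b, whose pin head is at (193,360). Rivet a is still home, and the fingers hide c.

```bash
python3 -m creep '-0.015 0.01 0.3 0 0 0;0 0 0.25 0 0 0;0 0 0.1 0 0 0;0 0 0.1 0 0 0;0 0 0.1 0 0 0;0 0 0.1 0 0 0;0 0 0.06 0 0 0;0 0 0.02 0 0 0;0 0 0 0 0 0'; python3 go.py 522.1 -18.5 110
```

```text
clock: 9.05
eef_pos: [632.4, -114.6, 70.5]
eef_rot: [-3.142, 0.001, 2.812]
wrist_force: [-10.1, 2.7, 19.4]
finger_gap: 0.4
finger_force: 10.2
9.05 [ 632.43701779 -114.64646421   70.54918744] [-3.14156263e+00  9.13198464e-04  2.81191611e+00] [-10.14010368   2.70892593  19.37072018] 0.3919464413761011
need (units of 40mm) [ 3.38712839  1.38118338 -0.98940532]
```

Rivet b is home, at 19 N and 70.5 mm. Last is d.

```bash
python3 -m creep '0 0 -0.5 0 0 0;0 0 -0.53 0 0 0;0.677 0.276 0 0 0 0;0.677 0.276 0 0 0 0;0.677 0.276 0 0 0 0;0.677 0.276 0 0 0 0;0.677 0.276 0 0 0 0;0 0 0 0 0 0;0 0 0 0 0 0;0 0 0 0 0 0'; python3 go.py 522.1 -18.5 68.5
```

```text
clock: 10.3
eef_pos: [522.7, -19.1, 109.6]
eef_rot: [3.142, 0.0, 2.811]
wrist_force: [0.6, -0.3, 0.3]
finger_gap: 0.8
finger_force: 0.0
10.3 [522.66222047 -19.06652716 109.56488778] [3.14151309e+00 4.07607619e-04 2.81124157e+00] [ 0.56480109 -0.28060882  0.26512569] 0.7920053387021567
need (units of 40mm) [0.01830815 0.00875641 1.02661552]
```

```bash
python3 -m creep '0.015 0.009 0.3 0 0 0;0 0 0.25 0 0 0;0 0 0.1 0 0 0;0 0 0.1 0 0 0;0 0 0.1 0 0 0;0 0 0.1 0 0 0;0 0 0.06 0 0 0;0 0 0.02 0 0 0;0 0 0 0 0 0'
```

```text
clock: 11.42
eef_pos: [521.9, -18.1, 70.4]
eef_rot: [3.142, 0.001, 2.812]
wrist_force: [-14.3, 0.5, 27.5]
finger_gap: 0.4
finger_force: 14.0
```

```bash
python3 -m creep '0 0 -0.5 0 0 0;0 0 -0.8 0 0 0;0 0 -0.8 0 0 0;0 0 -0.8 0 0 0;0 0.9 0 0 0 0;0 0.9 0 0 0 0;0 0.9 0 0 0 0;0 0.9 0 0 0 0;0 0.9 0 0 0 0;0 0.9 0 0 0 0;0 0.9 0 0 0 0;0 0 0 0 0 0;0 0 0 0 0 0'
python3 - <<'E'
from h import *
from cell import manip
t=manip.camera("top");s=manip.camera("scene")
a=cv2.resize(t["color"][100:320,280:570],(390,296),interpolation=0);b=cv2.resize(s["color"][210:310,170:320],(400,296))
cv2.imwrite("pics/c5.png",np.hstack([a,b])[:,:,::-1])
E
```

```text
clock: 13.05
eef_pos: [603.1, 220.0, 184.1]
eef_rot: [-3.141, -0.0, 2.812]
wrist_force: [-0.6, -0.6, 0.4]
finger_gap: 0.6
finger_force: 0.0
```

View pics/c5.png

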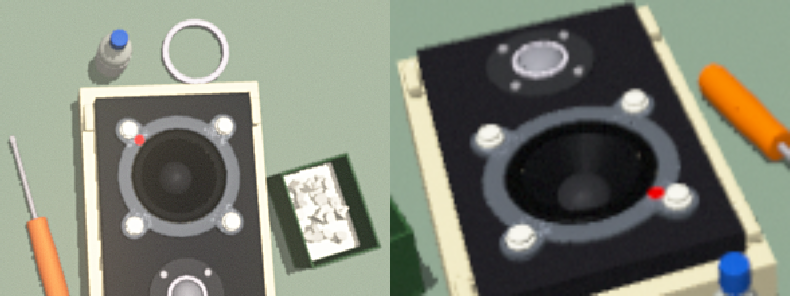

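All four heads sit down on their collars, at (677,195), (521,237), (489,136) and (634,101) in the right-hand crop. The bottle, ring, bin and screwdriver haven't moved, and the arm is clear.

```bash
python3 -c "
from cell import manip
print(manip.sign_off())"
```

```text
the job is handed in; nothing more can be done
None
```

I pushed all four rivets home in the order a, c, b, d and handed the job in at about 13 s; the last pictures show every head down on its collar and nothing else on the bench moved, but the hand-in returned no verdict.

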